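# Start the tie bolt of a membrane test cell

### The arm

A 7-joint arm with a two-finger parallel gripper is mounted at the origin on a cart in front of the work surface, level with it; the furniture and walls round the work are solid. World frame = base frame: x ahead of the robot, y to its left, z up, the work surface at z = 0. Lengths are in m, angles in rad, forces in N, time in s.
With the tool pointing down it reaches from about 0.4 to 0.875 m from the base axis. Payload 19.3 kg.
Tool frame: the origin (TCP) lies at the very end of the fingers, on their centre line; the grasp point (between the pads) lies 19 mm behind it; z points along the fingers, y is the line along which they close (so a half turn about z gives the same grasp; the last joint's range is limited). The gripper opens to 85 mm and grips with 20 to 120 N. Pads are 22 mm wide; open, the fingers measure 114 mm over their backs; the gripper's body (76 mm by 85 mm) begins 54 mm behind the grasp point. The pads swing forward as they close: fully open they stand 13 mm farther back than shut.
Start: joints at [1.038, 0.521, -0.036, 1.599, 0.021, 1.021, -0.113], TCP at [0.279, -0.559, 0.231] pointing down, gripper open.
Joint ranges: [-2.91, 2.91], [-0.3, 2.13], [-1.5, 1.42], [0.17, 2.43], [-1.26, 4.41], [0.16, 1.93], [-2.52, 2.52]. Speed limits (rad/s): [1.89, 1.89, 2.39, 2.39, 3.01, 3.01, 3.01].

### API

Orientations are given as [roll, pitch, yaw] about the fixed x, y, z axes, in that order (R = Rz(yaw) Ry(pitch) Rx(roll)).
In Python, from workcell import monitor, optics, job_done gives the robot as it stands.
- The arm moves only by the shell command python3 -m handwheel 'ROWS' [FORCE]. ROWS is JSON, a list of rows, each an object of numbers: "dx", "dy", "dz": the shift along the tool's x, y, z in cm; "wx", "wy", "wz": the turn, a rotation vector about the tool's x, y, z in rad; "claw": the opening in per cent of the stroke, from 0 (shut) to 100 (fully open). A call has 1 to 8 rows; each row shifts and turns the commanded pose from where the row before left it, along the tool's axes as they then stand; what a row does not reach is not made up. A row lasts 1/8 s, in which the tool goes at most 62.5 mm and 10.7 degrees, less where a joint would pass 70% of its speed; a pose out of reach is approached as far as the arm can. A call with a gripper value outside its range is refused whole. The fingers move at their own pace and stop on an object; FORCE is the grip in N (left out, the last holds). Time passes only in rows, so rows that do not move let the fingers close. It gives the time, the measured TCP pose, the force, the opening and the grip force at its end, in the units of the state.
- monitor.observe(): the state, without advancing time (a new reading comes with each control period).
- optics.grab_frame(name): name is "scene" or "top" or "wrist"; returns a dict with "frame" (480x640x3 uint8, blue, green, red), "fovy" (degrees; the focal length in pixels is half the picture's height over the tangent of half this angle, whatever the lens; pixels are square), "cx", "cy" (the principal point, pixels), "R" (3x3) and "t" (3): a world point X has camera coordinates R X + t. Camera axes: x right, y down, z forward; pixel columns grow to the right and rows downward; lengths in m; the calibration is good to about 2 mm. A picture is of the moment at which its call begins. There is no depth.
- job_done(): hands the job in; it is judged then, once.
Trained networks look in the newest picture that a camera, given by its name, has taken for a name from the list of things; names that differ only in an ending like _2 or _b are one class to them, and where a whole thing is asked for, a point or a joint stands for the part that bears it (a point fixed in the world has none). Each returns a list of dicts, best first, with "p" (0 to 1); they miss things now and then, are a little off and sometimes report something else, mostly with a low value. They report only what shows in the picture. A call takes as long as a camera call.
- optics.masks_of(name, camera): "region" (480x640 bool, what is visible of it) and "rect" ([left, top, width, height] in pixels, round what is visible of it).
The state is a dict: "clock": time; "qpos": joint angles; "qd": joint speeds; "joint_efforts": joint torques, N m; "position": TCP position; "tool_rot": TCP orientation; "force": force on the tool from outside, world axes, zero at the start; "moment": the same for the moment, N m; "grip_width": finger opening in m; "finger_force": force on a finger pad.
Only numpy, scipy, OpenCV 4.12 (cv2) and the standard library are available. Lean on these libraries where they do the work, as an engineer would, in place of code of your own. Each camera call takes 0.05 s, during which the arm holds its last target. There are 200 camera calls.

### The job

Push the carriage with the lower half of the filter cell fully home under the overhanging arm, against its end stop. Then press the captive bolt in the arm lightly down onto the threaded boss, turn it backward (anticlockwise seen from above) until you feel its thread drop, and only after that turn it forward (clockwise) one full turn from the drop; never drive it forward before the drop, and leave the other things on the worktop where they are. Finish while still gripping the bolt's head and keeping it started like this, so that the gasket can be checked before the bolt is drawn tight: do not let go at the end.

Things in the scene. Friction and masses are not known exactly. Their poses are not given: they have to be found in the camera images.
- stand: Fixed grey stand. Origin on the worktop below the bolt's vertical axis; x to the column behind, y along the rails to the end stop, z up. In mm: base x -60..104, y -136..80, top z 16; column x 65..99, y +-28; arm from the column to x -30, 60 wide, z 100..128, with the round upper cell half (84 wide) under it, z 86..100; guide bush 36 wide on the arm, top z 134; above that only the bolt.
- carriage (a joint): Aluminium carriage on the rails. 0 = home at the end stop, its boss right under the bolt; the value in m is how far it is drawn out to the stand's -y: 0.045 to 0.08 at the start, 0.085 at most. About 6 N of friction; it stays where it is left.
- handle (a point): Middle of the upright round black grip on the carriage, 24 mm wide, 36 mm high (world z 44 to 80 mm, this point at 64), free all round; below it a tongue 36 mm wide, top at z 35. It is 120 mm to the stand's -y of the boss's middle and travels with the carriage.
- boss_mouth (a point): Centre of the flat upper face (z 69 mm) of the threaded boss, 35 mm wide, on the round lower cell half on the carriage. Right-hand thread, pitch 6 mm, one start.
- bolt_depth (a joint): How far down the bolt is, in m: 0 = fully up (start); friction, about 2 N more than its weight, keeps it at any height. At about 0.0085, lightly pressed, its thread end rests on the boss's flat face; when that falls into the start of the boss's thread the value jumps 6 mm to about 0.0143; each forward turn then adds 6 mm (about 0.020 after one). Limit 0.024.
- bolt_turn (a joint): Angle of the bolt in rad, not wrapped, positive = forward = clockwise from above; 0.5 to 1.5 at the start. Turned backward while pressed on the boss it drops just below 0; the mouth of the thread reaches from 0 to -0.6, where a wall stops the dropped bolt. Turning takes under 0.2 N m.
- bolt_head (a point): Middle of the bolt's knurled round steel head, 41 mm wide, 26 mm high, coin slot on top, on the bolt's vertical axis. World z 189 mm with the bolt fully up, less bolt_depth. The shank below is 24 mm wide.
- beaker_c: Bystander: glass beaker, 74x80x91 mm; origin under its centre
- hdpe_250: Bystander: white plastic bottle with screw cap, 60x60x125 mm; origin under its centre
- hdpe_125: Bystander: smaller white plastic bottle with screw cap, 49x49x100 mm; origin under its centre
- amber_60: Bystander: brown bottle with black cap, 40x40x82 mm; origin under its centre
- dropper_30: Bystander: small brown bottle with black cap, 33x33x75 mm; origin under its centre
- vial_1: Bystander: glass sample cell with black cap, 25x26x58 mm; origin under its centre
- cover_slips: Bystander: small carton, 48x60x32 mm; origin under its centre

How it is judged:
On the way, in this order (a step that is already met when the one before it is completed fails the run):
1. the carriage is pushed home (value of joint carriage below 0.002 m and value of joint bolt_depth below 0.0105 m), for 0.2 s.
2. turned backward, the bolt's thread has dropped into the start of the boss's thread (value of joint bolt_depth above 0.012 m and value of joint bolt_turn below 0.4 rad and value of joint carriage below 0.002 m), for 0.2 s.
At the end, for the whole second after the job is handed in: The carriage is home (within 2 mm), the bolt stands still one turn forward of the thread's drop (0.86 to 1.125 of a turn past the thread start) and at least 17 mm down, so that its thread is engaged, and the fingers still grip it with more than 5 N (value of joint carriage below 0.002 m and value of joint bolt_turn between 5.4 and 7.07 rad and value of joint bolt_depth above 0.017 m and velocity of joint bolt_turn between -0.1 and 0.1 rad/s and contact force between the fingers and bolt_turn above 5 N); the arm keeps its last pose, push and grip.
It fails at once if the bolt is driven forward before its thread has dropped (value of joint bolt_turn above 2.2 rad and value of joint bolt_depth below 0.0105 m).
It fails at once if the bolt is forced against the boss (over 60 N) (contact force between bolt_turn and carriage above 60 N).
It fails at once if a bystander is shoved more than 30 mm away or knocked over (distance of any of beaker_c, hdpe_250, hdpe_125, amber_60, dropper_30, vial_1, cover_slips from where it was at the start of the episode above 0.03 m or angle between any of beaker_c, hdpe_250, hdpe_125, amber_60, dropper_30, vial_1, cover_slips's own z axis and vertical above 0.6 rad).
It also fails if it takes over 67 s, if anything falls off the work surface, if the arm or the gripper's body presses on something with over 40 N, if the wrist force passes 120 N, or if a joint passes its speed limit or range.

## Working session

There is one attempt and no reset: what is moved stays moved. The work goes in short steps, Python scripts to look and compute and a shell command to move; the robot and the scene stay as the last step left them, time stands still between calls to the robot, and variables do not carry over. Pictures are saved under pics/ and viewed, at most 10 in all, crops included, and the job is handed in when it is done.

```bash
mkdir -p pics; ls
cat > h.py <<'E'
import numpy as np,cv2
from workcell import monitor,optics
def ray(f,u,v):
    h=f["frame"].shape[0];fl=h/2/np.tan(np.radians(f["fovy"])/2)
    R=np.array(f["R"]);t=np.array(f["t"])
    d=R.T@np.array([(u-f["cx"])/fl,(v-f["cy"])/fl,1]);return -R.T@t,d
def atz(f,u,v,z):
    c,d=ray(f,u,v);return c+d*(z-c[2])/d[2]
def proj(f,X):
    h=f["frame"].shape[0];fl=h/2/np.tan(np.radians(f["fovy"])/2)
    p=np.array(f["R"])@np.array(X)+np.array(f["t"]);return fl*p[0]/p[2]+f["cx"],fl*p[1]/p[2]+f["cy"]
E
python3 - <<'E'
from h import *
s=monitor.observe();print({k:np.round(v,3).tolist() for k,v in s.items()})
ims=[]
for c in("scene","top"):
    f=optics.grab_frame(c);cv2.imwrite(f"pics/{c}0.png",f["frame"]);print(c,f["fovy"],np.round(ray(f,320,240),3))
    for n in("stand","carriage","handle","boss_mouth","bolt_head","bolt_turn","beaker_c","hdpe_250","hdpe_125","amber_60","dropper_30","vial_1","cover_slips"):
        for m in optics.masks_of(n,c)[:2]:
            r=m["rect"];u,v=r[0]+r[2]/2,r[1]+r[3]/2
            print(n,round(m["p"],2),r,"z0",atz(f,u,v,0)[:2].round(3),"z.064",atz(f,u,v,.064)[:2].round(3),"z.189",atz(f,u,v,.189)[:2].round(3))
E
```

```text
pics
{'clock': 0.0, 'qpos': [1.038, 0.522, -0.036, 1.6, 0.021, 1.021, -0.113], 'qd': [-0.0, -0.001, -0.001, -0.001, 0.001, 0.001, -0.0], 'joint_efforts': [-0.0, -92.708, 1.98, -36.992, 0.018, 0.008, -0.0], 'position': [0.279, -0.559, 0.231], 'tool_rot': [-3.14, 0.0, 0.463], 'force': [0.056, -0.417, 0.0], 'moment': [-0.06, -0.004, -0.019], 'finger_force': 0.0, 'grip_width': 0.086}
scene 45.16476890156445 [[-0.16  -1.286  1.014]
 [ 0.392  0.745 -0.54 ]]
stand 0.55 [304.5, 226.1, 74.8, 40.2] z0 [0.621 0.049] z.064 [ 0.572 -0.035] z.189 [ 0.475 -0.2  ]
carriage 0.4 [314.0, 248.4, 8.3, 8.5] z0 [0.536 0.051] z.064 [ 0.492 -0.034] z.189 [ 0.406 -0.198]
handle 0.37 [317.8, 252.5, 3.0, 4.6] z0 [0.534 0.038] z.064 [ 0.49  -0.045] z.189 [ 0.405 -0.208]
boss_mouth 0.65 [293.5, 243.6, 11.8, 18.7] z0 [0.483 0.076] z.064 [ 0.443 -0.01 ] z.189 [ 0.363 -0.178]
beaker_c 0.83 [235.8, 194.3, 20.1, 32.8] z0 [0.431 0.401] z.064 [0.394 0.295] z.189 [0.321 0.087]
hdpe_250 0.79 [399.4, 328.1, 22.1, 41.9] z0 [ 0.543 -0.442] z.064 [ 0.499 -0.495] z.189 [ 0.412 -0.599]
hdpe_125 0.79 [399.4, 328.1, 22.1, 41.9] z
[... 1356 characters left out ...]
_250 0.88 [456.9, 248.9, 27.2, 24.2] z0 [ 0.511 -0.493] z.064 [ 0.503 -0.472] z.189 [ 0.489 -0.43 ]
hdpe_125 0.91 [155.9, 197.2, 32.7, 29.9] z0 [0.645 0.298] z.064 [0.63  0.278] z.189 [0.602 0.238]
hdpe_125 0.88 [456.9, 248.9, 27.2, 24.2] z0 [ 0.511 -0.493] z.064 [ 0.503 -0.472] z.189 [ 0.489 -0.43 ]
amber_60 0.15 [259.1, 270.8, 12.8, 12.6] z0 [0.47  0.046] z.064 [0.465 0.04 ] z.189 [0.455 0.026]
dropper_30 0.54 [297.4, 196.1, 16.8, 17.1] z0 [ 0.664 -0.059] z.064 [ 0.649 -0.06 ] z.189 [ 0.619 -0.063]
vial_1 0.5 [259.6, 273.3, 10.5, 6.5] z0 [0.472 0.048] z.064 [0.466 0.041] z.189 [0.456 0.028]
cover_slips 0.66 [210.1, 219.4, 29.8, 26.1] z0 [0.589 0.156] z.064 [0.578 0.143] z.189 [0.556 0.118]
```

Run:
```python
import cv2
a=cv2.imread("pics/top0.png")[170:320,110:410];cv2.imwrite("pics/topc.png",cv2.resize(a,(800,400),interpolation=cv2.INTER_CUBIC))
a=cv2.imread("pics/scene0.png")[160:360,200:467];cv2.imwrite("pics/scenec.png",cv2.resize(a,(800,600),interpolation=cv2.INTER_CUBIC))
```

```text
(no output)
```

View pics/topc.png

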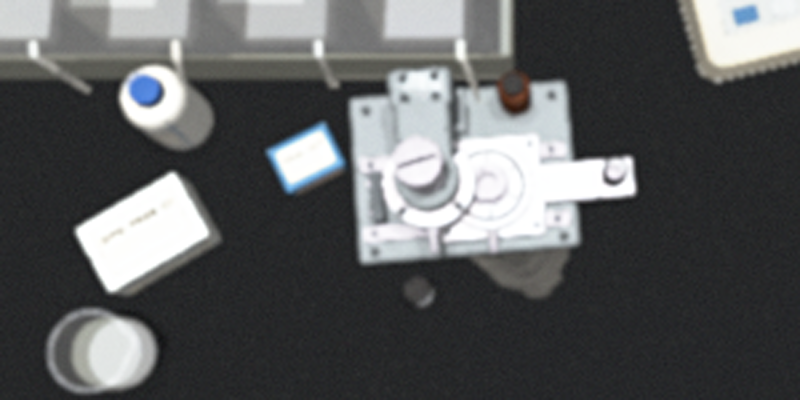

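View pics/scenec.png

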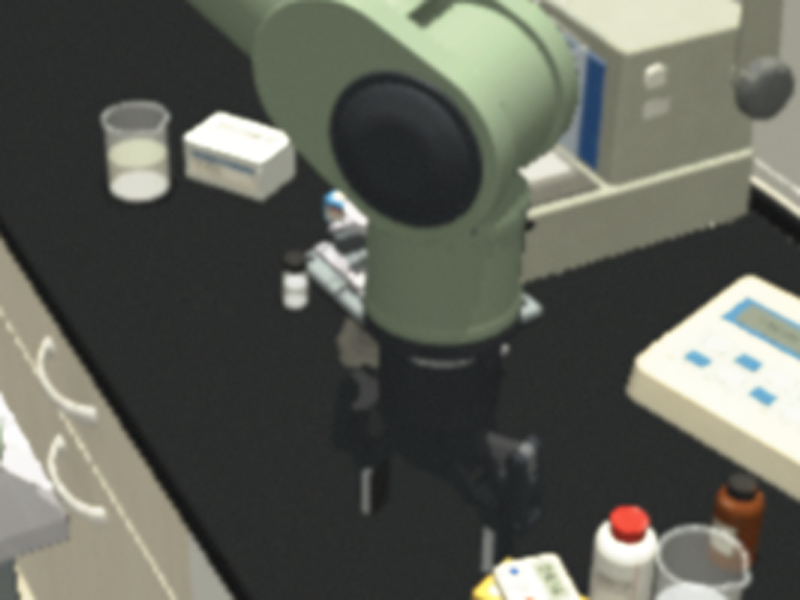

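The top view shows the bolt head at crop (418,163), the handle at (616,168), and the column toward the shelf. The dropper stands on the base's back corner at (514,90) and the vial in front at (420,290). In the scene view the arm hides the stand.

Run:
```python
from h import *
f=optics.grab_frame("top")
P=lambda x,y,z:atz(f,110+x/800*300,170+y/400*150,z)[:2]
print("head top",P(418,161,.202),"handle top",P(617,165,.080),"boss",P(492,181,.069))
img=np.array([P(*c,.016) for c in((350,97),(568,82),(580,243),(362,263))])
loc=np.array([(.104,.08),(.104,-.136),(-.06,-.136),(-.06,.08)])
a=loc-loc.mean(0);b=img-img.mean(0);z=(b[:,0]+1j*b[:,1])@np.conj(a[:,0]+1j*a[:,1]);y=np.angle(z)
R=np.array([[np.cos(y),-np.sin(y)],[np.sin(y),np.cos(y)]])
o=img.mean(0)-R@loc.mean(0);print("yaw",y,"origin",o,"resid",(img-(loc@R.T+o)).round(4).tolist())
print("handle in stand",R.T@(P(617,165,.080)-o),"boss",R.T@(P(492,181,.069)-o))
print("dropper",P(514,82,.075),"stand:",R.T@(P(514,82,.075)-o),"vial",P(418,288,.058))
```

```text
head top [0.55758893 0.02338194] handle top [ 0.57546558 -0.14895548] boss [ 0.56256066 -0.03208305]
yaw 0.07857765691022123 origin [0.55788138 0.02298012] resid [[0.0009, 0.0005], [-0.0014, -0.0004], [0.0011, 0.0017], [-0.0007, -0.0019]]
handle in stand [ 0.00403355 -0.17278538] boss [ 0.00034256 -0.05526058]
dropper [ 0.65637205 -0.05277528] stand: [ 0.09224021 -0.08325286] vial [0.46333575 0.03709722]
```

```bash
python3 -m handwheel '[{"wz":0.13,"claw":60},{"wz":0.13},{"wz":0.125},{"dx":3.2,"dy":-3.8},{"dx":3.2,"dy":-3.8},{"dx":3.2,"dy":-3.8},{"dx":3.2,"dy":-3.8},{"dx":3.2,"dy":-3.8}]' 30; python3 -m handwheel '[{"dx":3.2,"dy":-3.8},{"dx":3.2,"dy":-3.8},{"dx":3.2,"dy":-3.8},{"dx":3.2,"dy":-3.8},{}]'; python3 -c "
from h import *
print(monitor.observe()['qpos'])"
```

```text
[ 1.03781241  0.52140893 -0.03631752  1.59950153  0.02119629  1.02109738
 -0.11280093]schema error: expected keys dx, dy, dz, wx, wy, wz, claw
schema error: expected keys dx, dy, dz, wx, wy, wz, claw
```

```bash
python3 -m handwheel '[{"dx":0,"dy":0,"dz":0,"wx":0,"wy":0,"wz":0.13,"claw":60},{"dx":0,"dy":0,"dz":0,"wx":0,"wy":0,"wz":0.13,"claw":60},{"dx":0,"dy":0,"dz":0,"wx":0,"wy":0,"wz":0.125,"claw":60},{"dx":3.2,"dy":-3.8,"dz":0,"wx":0,"wy":0,"wz":0,"claw":60},{"dx":3.2,"dy":-3.8,"dz":0,"wx":0,"wy":0,"wz":0,"claw":60},{"dx":3.2,"dy":-3.8,"dz":0,"wx":0,"wy":0,"wz":0,"claw":60},{"dx":3.2,"dy":-3.8,"dz":0,"wx":0,"wy":0,"wz":0,"claw":60},{"dx":3.2,"dy":-3.8,"dz":0,"wx":0,"wy":0,"wz":0,"claw":60}]' 30; python3 -c "
from h import *
print(monitor.observe()['qpos'])"
```

```text
clock: 2.45
position: [0.4246, -0.356, 0.2315]
tool_rot: [3.141, -0.0, 0.078]
force: [-0.3, -0.6, -0.4]
grip_width: 0.0514
finger_force: 0.0
[ 0.58624725  0.40839254  0.00616834  1.7905374  -0.00306933  0.94231544
 -0.89935511]
```

```bash
python3 -m handwheel '[{"dx":3.25,"dy":-3.87,"dz":0,"wx":0,"wy":0,"wz":0,"claw":60},{"dx":3.25,"dy":-3.87,"dz":0,"wx":0,"wy":0,"wz":0,"claw":60},{"dx":3.25,"dy":-3.87,"dz":1,"wx":0,"wy":0,"wz":0,"claw":60},{"dx":3.25,"dy":-3.87,"dz":2,"wx":0,"wy":0,"wz":0,"claw":60},{"dx":3.25,"dy":-3.87,"dz":2,"wx":0,"wy":0,"wz":0,"claw":60},{"dx":0,"dy":0,"dz":2,"wx":0,"wy":0,"wz":0,"claw":60},{"dx":0,"dy":0,"dz":0,"wx":0,"wy":0,"wz":0,"claw":60}]'
python3 - <<'E'
from h import *
f=optics.grab_frame("wrist");im=f["frame"].copy()
for X in((.5716,-.1505,.08),(.558,.023,.202),(.5716,-.1505,.044)):
    p=proj(f,X);print(p)
    if abs(p[0])<2000 and abs(p[1])<2000: cv2.circle(im,(int(p[0]),int(p[1])),4,(0,0,255),2)
cv2.imwrite("pics/w1.png",im)
for n in("handle","bolt_head"):
    for m in optics.masks_of(n,"wrist")[:2]:print(n,m["p"],m["rect"])
E
```

```text
clock: 3.32
position: [0.5701, -0.1515, 0.1601]
tool_rot: [-3.141, 0.002, 0.078]
force: [-0.3, -0.5, 0.3]
grip_width: 0.0514
finger_force: 0.0
(np.float64(319.4720913607492), np.float64(252.2447702000073))
(np.float64(-204.76726880626194), np.float64(366.1226499289375))
(np.float64(319.9089639846924), np.float64(237.5058346079339))
handle 0.91 [91.2, 167.2, 247.1, 143.4]
bolt_head 0.74 [1.3, 76.1, 343.0, 273.8]
bolt_head 0.39 [0.0, 276.6, 5.3, 16.4]
```

View pics/w1.png

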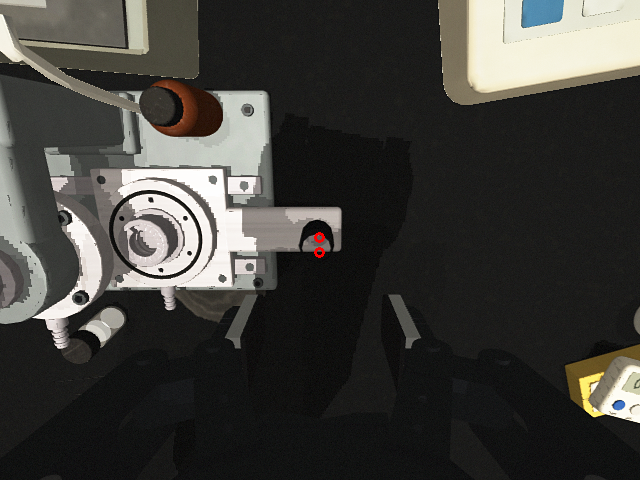

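The handle is at about (317,238) and its marks agree within a few mm. The boss and bolt head sit to the left as expected. I'll descend around the handle.

```bash
python3 -m handwheel '[{"dx":0.3,"dy":0,"dz":3,"wx":0,"wy":0,"wz":0,"claw":60},{"dx":0,"dy":0,"dz":3,"wx":0,"wy":0,"wz":0,"claw":60},{"dx":0,"dy":0,"dz":3,"wx":0,"wy":0,"wz":0,"claw":60},{"dx":0,"dy":0,"dz":1.8,"wx":0,"wy":0,"wz":0,"claw":60},{"dx":0,"dy":0,"dz":0,"wx":0,"wy":0,"wz":0,"claw":60},{"dx":0,"dy":-1,"dz":0,"wx":0,"wy":0,"wz":0,"claw":60},{"dx":0,"dy":-1,"dz":0,"wx":0,"wy":0,"wz":0,"claw":60}]';python3 -m handwheel '[{"dx":0,"dy":-1,"dz":0,"wx":0,"wy":0,"wz":0,"claw":60},{"dx":0,"dy":-1,"dz":0,"wx":0,"wy":0,"wz":0,"claw":60},{"dx":0,"dy":-0.5,"dz":0,"wx":0,"wy":0,"wz":0,"claw":60},{"dx":0,"dy":0,"dz":0,"wx":0,"wy":0,"wz":0,"claw":60}]'
```

```text
clock: 4.35
position: [0.5728, -0.1312, 0.0544]
tool_rot: [3.141, -0.002, 0.078]
force: [0.7, -3.8, 0.7]
grip_width: 0.051
finger_force: 1.7
clock: 4.85
position: [0.5706, -0.1061, 0.0539]
tool_rot: [3.142, -0.001, 0.079]
force: [0.8, -0.2, 0.9]
grip_width: 0.0516
finger_force: 0.0
```

```bash
python3 -m handwheel '[{"dx":0,"dy":-0.7,"dz":0,"wx":0,"wy":0,"wz":0,"claw":60},{"dx":0,"dy":-0.7,"dz":0,"wx":0,"wy":0,"wz":0,"claw":60},{"dx":0,"dy":-0.5,"dz":0,"wx":0,"wy":0,"wz":0,"claw":60},{"dx":0,"dy":-0.3,"dz":0,"wx":0,"wy":0,"wz":0,"claw":60}]';python3 -m handwheel '[{"dx":0,"dy":-0.2,"dz":0,"wx":0,"wy":0,"wz":0,"claw":60},{"dx":0,"dy":-0.2,"dz":0,"wx":0,"wy":0,"wz":0,"claw":60}]'
```

```text
clock: 5.35
position: [0.5688, -0.0852, 0.0537]
tool_rot: [3.141, -0.001, 0.077]
force: [2.2, -5.5, 3.7]
grip_width: 0.0516
finger_force: 3.1
clock: 5.6
position: [0.5685, -0.0815, 0.0537]
tool_rot: [3.141, -0.001, 0.077]
force: [0.5, -6.3, 4.4]
grip_width: 0.0516
finger_force: 3.1
```

```bash
for i in 1 2 ; do python3 -m handwheel '[{"dx":0,"dy":-0.15,"dz":0,"wx":0,"wy":0,"wz":0,"claw":60},{"dx":0,"dy":-0.15,"dz":0,"wx":0,"wy":0,"wz":0,"claw":60}]' | egrep "pos|forc"; done
```

```text
position: [0.5685, -0.0802, 0.0538]
force: [2.9, -20.5, 2.9]
finger_force: 10.0
position: [0.5685, -0.0799, 0.0539]
force: [5.0, -34.5, -1.2]
finger_force: 17.2
```

```bash
python3 -m handwheel '[{"dx":0,"dy":1,"dz":0,"wx":0,"wy":0,"wz":0,"claw":60},{"dx":0,"dy":0.9,"dz":0,"wx":0,"wy":0,"wz":0,"claw":60},{"dx":0,"dy":0,"dz":-4,"wx":0,"wy":0,"wz":0,"claw":60},{"dx":0,"dy":0,"dz":-5,"wx":0,"wy":0,"wz":0,"claw":60},{"dx":0,"dy":0,"dz":-5,"wx":0,"wy":0,"wz":0,"claw":100},{"dx":0,"dy":0,"dz":-5,"wx":0,"wy":0,"wz":0,"claw":100},{"dx":0,"dy":-3,"dz":-1,"wx":0,"wy":0,"wz":-0.18,"claw":100},{"dx":0,"dy":0,"dz":0,"wx":0,"wy":0,"wz":0,"claw":100}]'
python3 - <<'E'
from h import *
for c in("wrist","top"):
    f=optics.grab_frame(c);im=f["frame"].copy()
    for X in((.558,.023,.202),(.5675,-.0966,.08)):
        p=proj(f,X);print(c,X,p)
        if c=="wrist": cv2.circle(im,(int(p[0]),int(p[1])),4,(0,0,255),2)
    for n in("handle","bolt_head","bolt_turn"):
        for m in optics.masks_of(n,c)[:2]:print(n,m["p"],m["rect"])
    cv2.imwrite(f"pics/{c}2.png",im)
E
```

```text
clock: 7.1
position: [0.5672, -0.0616, 0.2544]
tool_rot: [-3.141, -0.002, 0.263]
force: [-0.5, -0.2, -0.1]
grip_width: 0.0853
finger_force: 0.0
wrist (0.558, 0.023, 0.202) (np.float64(175.554834754838), np.float64(248.26645576075134))
wrist (0.5675, -0.0966, 0.08) (np.float64(357.80733872669174), np.float64(231.80640647779165))
handle 0.92 [229.1, 148.8, 147.0, 109.4]
bolt_head 0.63 [140.0, 201.3, 85.6, 73.5]
bolt_turn 0.63 [140.5, 196.8, 83.4, 78.1]
top (0.558, 0.023, 0.202) (np.float64(266.9248379522066), np.float64(230.19206803410887))
top (0.5675, -0.0966, 0.08) (np.float64(320.3195833392368), np.float64(235.10246954592893))
handle 0.49 [253.0, 223.1, 7.1, 40.4]
bolt_head 0.29 [253.4, 225.3, 5.7, 36.0]
bolt_turn 0.75 [242.9, 202.2, 17.5, 70.0]
```

View pics/wrist2.png

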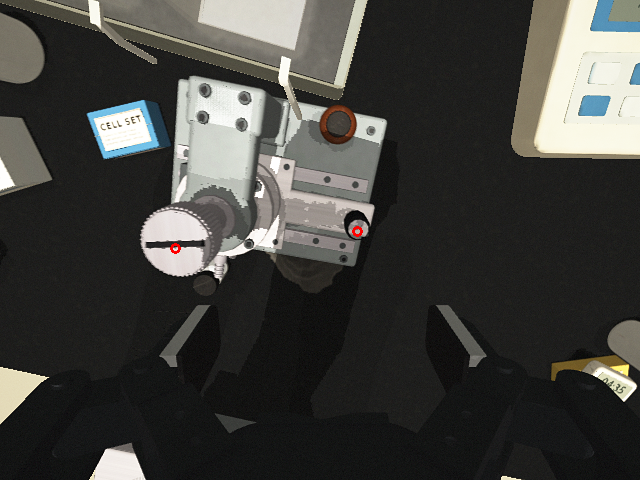

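The wrist view shows the handle now close in under the arm, i.e. the carriage is home. The bolt head's centre is about (175,242), a few px above my mark. I'll move over the bolt.

```bash
python3 -m handwheel '[{"dx":0.75,"dy":-4.2,"dz":0,"wx":0,"wy":0,"wz":0,"claw":100},{"dx":0.75,"dy":-4.2,"dz":0,"wx":0,"wy":0,"wz":0,"claw":100},{"dx":0,"dy":0,"dz":0,"wx":0,"wy":0,"wz":-0.18,"claw":100},{"dx":0,"dy":0,"dz":0,"wx":0,"wy":0,"wz":-0.18,"claw":100},{"dx":0,"dy":0,"dz":0,"wx":0,"wy":0,"wz":-0.18,"claw":100},{"dx":0,"dy":0,"dz":0,"wx":0,"wy":0,"wz":-0.18,"claw":100},{"dx":0,"dy":0,"dz":0,"wx":0,"wy":0,"wz":-0.18,"claw":100},{"dx":0,"dy":0,"dz":0,"wx":0,"wy":0,"wz":-0.18,"claw":100}]';python3 -m handwheel '[{"dx":0,"dy":0,"dz":0,"wx":0,"wy":0,"wz":-0.18,"claw":100},{"dx":0,"dy":0,"dz":0,"wx":0,"wy":0,"wz":-0.07,"claw":100}]'
python3 - <<'E'
from h import *
print(monitor.observe()["qpos"])
f=optics.grab_frame("wrist");im=f["frame"].copy()
p=proj(f,(.558,.023,.202));print(p);cv2.circle(im,(int(p[0]),int(p[1])),4,(0,0,255),2)
p=proj(f,(.560,.0235,.202));cv2.circle(im,(int(p[0]),int(p[1])),4,(0,255,0),2)
for m in optics.masks_of("bolt_head","wrist")[:2]:print(m["p"],m["rect"])
cv2.imwrite("pics/w3.png",im)
E
```

```text
clock: 8.5
position: [0.56, 0.0209, 0.2531]
tool_rot: [-3.141, 0.0, 1.343]
force: [0.3, 0.1, -0.0]
grip_width: 0.0851
finger_force: 0.0
clock: 8.75
position: [0.56, 0.0208, 0.2531]
tool_rot: [-3.141, -0.0, 1.591]
force: [0.7, 0.3, -0.5]
grip_width: 0.0854
finger_force: 0.0
[ 0.1538644   0.41849712 -0.40217901  1.73314988  0.18659129  1.02809102
 -0.29374196]
(np.float64(317.68447730386924), np.float64(263.7026620032277))
0.72 [286.6, 221.6, 67.4, 71.8]
```

View pics/w3.png

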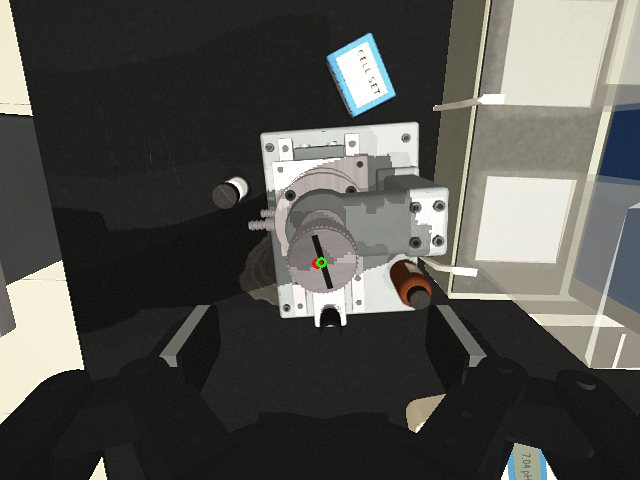

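The head is centred at about (322,260), close to the green mark, so I'll descend and grip.

```bash
python3 -m handwheel '[{"dx":0.3,"dy":0,"dz":3,"wx":0,"wy":0,"wz":0,"claw":100},{"dx":0,"dy":0,"dz":3,"wx":0,"wy":0,"wz":0,"claw":100},{"dx":0,"dy":0,"dz":2.3,"wx":0,"wy":0,"wz":0,"claw":100},{"dx":0,"dy":0,"dz":0,"wx":0,"wy":0,"wz":0,"claw":100}]' 50;python3 -m handwheel '[{"dx":0,"dy":0,"dz":0,"wx":0,"wy":0,"wz":0,"claw":30},{"dx":0,"dy":0,"dz":0,"wx":0,"wy":0,"wz":0,"claw":30},{"dx":0,"dy":0,"dz":0,"wx":0,"wy":0,"wz":0,"claw":30},{"dx":0,"dy":0,"dz":0,"wx":0,"wy":0,"wz":0,"claw":30},{"dx":0,"dy":0,"dz":0,"wx":0,"wy":0,"wz":0,"claw":30}]'
```

```text
clock: 9.35
position: [0.5591, 0.024, 0.1691]
tool_rot: [-3.139, 0.0, 1.586]
force: [-0.5, 0.1, -0.1]
grip_width: 0.0852
finger_force: 0.0
clock: 9.98
position: [0.56, 0.0241, 0.1705]
tool_rot: [3.141, -0.0, 1.588]
force: [-2.2, 0.0, 2.1]
grip_width: 0.0397
finger_force: 50.5
```

```bash
python3 -m handwheel '[{"dx":0,"dy":0,"dz":0.3,"wx":0,"wy":0,"wz":0,"claw":30},{"dx":0,"dy":0,"dz":0.3,"wx":0,"wy":0,"wz":0,"claw":30}]'|egrep "pos|force"; for i in 1 2;do python3 -m handwheel '[{"dx":0,"dy":0,"dz":0.1,"wx":0,"wy":0,"wz":0,"claw":30},{"dx":0,"dy":0,"dz":0.1,"wx":0,"wy":0,"wz":0,"claw":30}]'|egrep "pos|force"; done
```

```text
position: [0.56, 0.0241, 0.1641]
force: [-1.2, 0.7, 2.5]
finger_force: 50.5
position: [0.5601, 0.0242, 0.1627]
force: [-5.8, -1.3, 18.3]
finger_force: 52.0
position: [0.5604, 0.0245, 0.1617]
force: [-11.4, -0.0, 37.8]
finger_force: 54.0
```

```bash
python3 -m handwheel '[{"dx":0,"dy":0,"dz":-0.2,"wx":0,"wy":0,"wz":0,"claw":30},{"dx":0,"dy":0,"dz":0,"wx":0,"wy":0,"wz":-0.12,"claw":30},{"dx":0,"dy":0,"dz":0,"wx":0,"wy":0,"wz":-0.12,"claw":30},{"dx":0,"dy":0,"dz":0,"wx":0,"wy":0,"wz":-0.12,"claw":30}]'|egrep "pos|forc|rot"; python3 -c "
from h import *
print(monitor.observe()['moment'])"
```

```text
position: [0.5602, 0.0242, 0.1624]
tool_rot: [3.141, 0.0, 1.952]
force: [-1.7, -0.8, 6.2]
finger_force: 52.4
[-0.02129101  0.19365964 -0.17133578]
```

```bash
for i in 1 2 3; do python3 -m handwheel '[{"dx":0,"dy":0,"dz":0.07,"wx":0,"wy":0,"wz":-0.1,"claw":30},{"dx":0,"dy":0,"dz":0,"wx":0,"wy":0,"wz":-0.08,"claw":30}]'|egrep "pos|^forc|rot";done
```

```text
position: [0.5605, 0.0244, 0.1623]
tool_rot: [3.14, 0.001, 2.131]
force: [-3.8, 0.3, 14.7]
position: [0.5607, 0.0243, 0.162]
tool_rot: [3.14, 0.001, 2.31]
force: [-4.1, -0.2, 19.5]
position: [0.5608, 0.0246, 0.1612]
tool_rot: [3.14, 0.001, 2.491]
force: [-2.3, 0.6, 14.2]
```

```bash
for i in 1 2; do python3 -m handwheel '[{"dx":0,"dy":0,"dz":0.03,"wx":0,"wy":0,"wz":-0.1,"claw":30},{"dx":0,"dy":0,"dz":0,"wx":0,"wy":0,"wz":-0.08,"claw":30}]'|egrep "pos|^forc|rot";done
```

```text
position: [0.5605, 0.0247, 0.16]
tool_rot: [3.14, 0.001, 2.671]
force: [3.5, 3.4, -6.5]
position: [0.5606, 0.0249, 0.1594]
tool_rot: [3.14, 0.001, 2.851]
force: [3.9, 2.6, -2.9]
```

The force fell from +14 to -6 N, which looks like the drop. I'll follow down to confirm.

```bash
for i in 1 2 3; do python3 -m handwheel '[{"dx":0,"dy":0,"dz":0.1,"wx":0,"wy":0,"wz":0,"claw":30},{"dx":0,"dy":0,"dz":0.05,"wx":0,"wy":0,"wz":0,"claw":30}]'|egrep "pos|^forc|rot";done
```

```text
position: [0.5606, 0.0248, 0.1582]
tool_rot: [3.14, 0.001, 2.847]
force: [3.3, 4.3, 3.1]
position: [0.5607, 0.0248, 0.1571]
tool_rot: [3.14, 0.001, 2.847]
force: [1.9, 3.7, 9.9]
position: [0.5609, 0.0249, 0.1563]
tool_rot: [3.14, 0.002, 2.847]
force: [-1.4, 1.8, 22.6]
```

```bash
python3 -c "
from h import *
cv2.imwrite('pics/w4.png',optics.grab_frame('wrist')['frame'])"
python3 -m handwheel '[{"dx":0,"dy":0,"dz":-0.1,"wx":0,"wy":0,"wz":0,"claw":30},{"dx":0,"dy":0,"dz":0.017,"wx":0,"wy":0,"wz":0.18,"claw":30},{"dx":0,"dy":0,"dz":0.017,"wx":0,"wy":0,"wz":0.18,"claw":30},{"dx":0,"dy":0,"dz":0.017,"wx":0,"wy":0,"wz":0.18,"claw":30},{"dx":0,"dy":0,"dz":0.017,"wx":0,"wy":0,"wz":0.18,"claw":30}]'|egrep "pos|^forc|rot"; python3 -m handwheel '[{"dx":0,"dy":0,"dz":0.017,"wx":0,"wy":0,"wz":0.18,"claw":30},{"dx":0,"dy":0,"dz":0.017,"wx":0,"wy":0,"wz":0.18,"claw":30},{"dx":0,"dy":0,"dz":0.017,"wx":0,"wy":0,"wz":0.18,"claw":30},{"dx":0,"dy":0,"dz":0.017,"wx":0,"wy":0,"wz":0.18,"claw":30}]'|egrep "pos|^forc|rot"
```

```text
position: [0.5604, 0.0243, 0.1559]
tool_rot: [3.141, 0.001, 2.121]
force: [-0.5, 0.2, 3.4]
position: [0.5599, 0.0241, 0.1549]
tool_rot: [-3.142, 0.0, 1.401]
force: [-4.1, 2.1, 7.6]
```

View pics/w4.png

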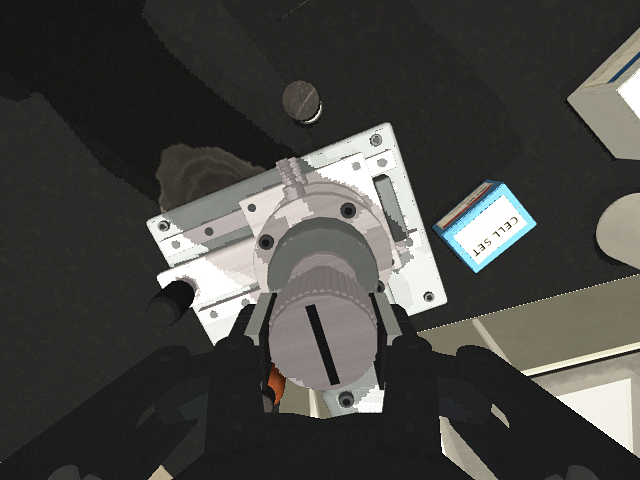

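The slot is visible between the pads at the same tilt as before the grip, so there was no rotational slip. I'll continue forward.

```bash
python3 -m handwheel '[{"dx":0,"dy":0,"dz":0.017,"wx":0,"wy":0,"wz":0.18,"claw":30},{"dx":0,"dy":0,"dz":0.017,"wx":0,"wy":0,"wz":0.18,"claw":30},{"dx":0,"dy":0,"dz":0.017,"wx":0,"wy":0,"wz":0.18,"claw":30},{"dx":0,"dy":0,"dz":0.017,"wx":0,"wy":0,"wz":0.18,"claw":30}]'|egrep "pos|^forc|rot"; python3 -m handwheel '[{"dx":0,"dy":0,"dz":0.017,"wx":0,"wy":0,"wz":0.18,"claw":30},{"dx":0,"dy":0,"dz":0.017,"wx":0,"wy":0,"wz":0.18,"claw":30},{"dx":0,"dy":0,"dz":0.017,"wx":0,"wy":0,"wz":0.18,"claw":30},{"dx":0,"dy":0,"dz":0.017,"wx":0,"wy":0,"wz":0.18,"claw":30},{"dx":0,"dy":0,"dz":0,"wx":0,"wy":0,"wz":0,"claw":30}]'|egrep "pos|^forc|rot";python3 -c "
from h import *
print(monitor.observe()['qpos'])
cv2.imwrite('pics/w5.png',optics.grab_frame('wrist')['frame'])"
```

```text
position: [0.5594, 0.0243, 0.1543]
tool_rot: [-3.141, 0.001, 0.681]
force: [-5.8, 2.7, 9.7]
position: [0.5591, 0.0249, 0.1534]
tool_rot: [-3.141, 0.002, -0.036]
force: [-6.4, 5.3, 9.0]
[-0.18674415  0.51779407  0.05042335  1.84861067 -0.03635749  0.77769195
 -1.72329112]
```

```bash
python3 -m handwheel '[{"dx":0,"dy":0,"dz":0.017,"wx":0,"wy":0,"wz":0.17,"claw":30},{"dx":0,"dy":0,"dz":0.017,"wx":0,"wy":0,"wz":0.17,"claw":30},{"dx":0,"dy":0,"dz":0.017,"wx":0,"wy":0,"wz":0.17,"claw":30},{"dx":0,"dy":0,"dz":0,"wx":0,"wy":0,"wz":0,"claw":30},{"dx":0,"dy":0,"dz":0,"wx":0,"wy":0,"wz":0,"claw":80},{"dx":0,"dy":0,"dz":0,"wx":0,"wy":0,"wz":0,"claw":80},{"dx":0,"dy":0,"dz":0,"wx":0,"wy":0,"wz":0,"claw":80},{"dx":0,"dy":0,"dz":0,"wx":0,"wy":0,"wz":0,"claw":80}]'; python3 -c "
from h import *
print(monitor.observe()['qpos'])
cv2.imwrite('pics/w6.png',optics.grab_frame('wrist')['frame'])"
```

```text
clock: 16.58
position: [0.56, 0.024, 0.1528]
tool_rot: [3.142, -0.0, -0.543]
force: [0.2, 0.1, 0.8]
grip_width: 0.0682
finger_force: 0.0
[-0.28213078  0.52658585  0.18505075  1.85351942 -0.13266884  0.77340066
 -2.13981565]
```

View pics/w6.png

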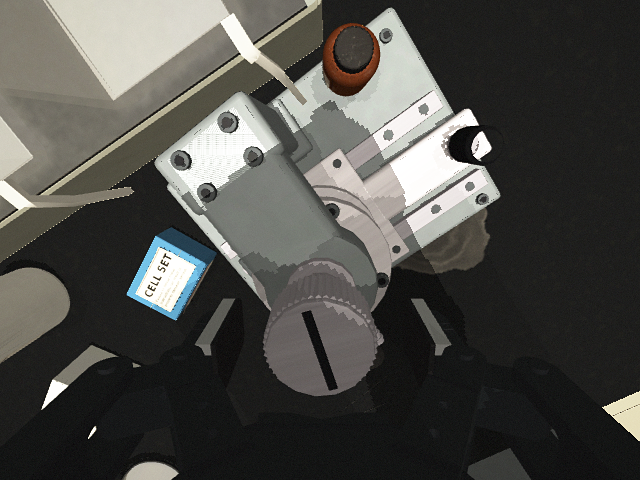

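The slot is still at the same tilt relative to the tool, so the bolt followed the gripper. I'll swing back about half a turn with the fingers open.

```bash
R='x'; python3 -m handwheel '[{"dx":0,"dy":0,"dz":0,"wx":0,"wy":0,"wz":-0.18,"claw":80},{"dx":0,"dy":0,"dz":0,"wx":0,"wy":0,"wz":-0.18,"claw":80},{"dx":0,"dy":0,"dz":0,"wx":0,"wy":0,"wz":-0.18,"claw":80},{"dx":0,"dy":0,"dz":0,"wx":0,"wy":0,"wz":-0.18,"claw":80},{"dx":0,"dy":0,"dz":0,"wx":0,"wy":0,"wz":-0.18,"claw":80},{"dx":0,"dy":0,"dz":0,"wx":0,"wy":0,"wz":-0.18,"claw":80},{"dx":0,"dy":0,"dz":0,"wx":0,"wy":0,"wz":-0.18,"claw":80},{"dx":0,"dy":0,"dz":0,"wx":0,"wy":0,"wz":-0.18,"claw":80}]'|egrep "pos|rot|force"; python3 -m handwheel '[{"dx":0,"dy":0,"dz":0,"wx":0,"wy":0,"wz":-0.18,"claw":80},{"dx":0,"dy":0,"dz":0,"wx":0,"wy":0,"wz":-0.18,"claw":80},{"dx":0,"dy":0,"dz":0,"wx":0,"wy":0,"wz":-0.18,"claw":80},{"dx":0,"dy":0,"dz":0,"wx":0,"wy":0,"wz":-0.18,"claw":80},{"dx":0,"dy":0,"dz":0,"wx":0,"wy":0,"wz":-0.18,"claw":80},{"dx":0,"dy":0,"dz":0,"wx":0,"wy":0,"wz":-0.18,"claw":80},{"dx":0,"dy":0,"dz":0,"wx":0,"wy":0,"wz":-0.18,"claw":80},{"dx":0,"dy":0,"dz":0,"wx":0,"wy":0,"wz":-0.18,"claw":80}]'|egrep "pos|rot|force"; python3 -m handwheel '[{"dx":0,"dy":0,"dz":0,"wx":0,"wy":0,"wz":-0.18,"claw":80},{"dx":0,"dy":0,"dz":0,"wx":0,"wy":0,"wz":0,"claw":30},{"dx":0,"dy":0,"dz":0,"wx":0,"wy":0,"wz":0,"claw":30},{"dx":0,"dy":0,"dz":0,"wx":0,"wy":0,"wz":0,"claw":30},{"dx":0,"dy":0,"dz":0,"wx":0,"wy":0,"wz":0,"claw":30},{"dx":0,"dy":0,"dz":0,"wx":0,"wy":0,"wz":0,"claw":30}]'; python3 -c "
from h import *
print(monitor.observe()['qpos'])"
```

```text
position: [0.56, 0.024, 0.1529]
tool_rot: [3.142, 0.0, 0.903]
force: [0.3, -0.0, -0.8]
finger_force: 0.0
position: [0.56, 0.0239, 0.1529]
tool_rot: [-3.142, 0.0, 2.343]
force: [-0.1, -0.6, -0.4]
finger_force: 0.0
clock: 19.38
position: [0.5603, 0.0244, 0.1531]
tool_rot: [3.141, 0.001, 2.517]
force: [3.8, 3.1, 4.7]
grip_width: 0.04
finger_force: 50.9
[ 0.2833207   0.57921063 -0.60662356  1.8225888   0.42041272  0.87023499
  0.42343343]
```

```bash
python3 -m handwheel '[{"dx":0,"dy":0,"dz":0.017,"wx":0,"wy":0,"wz":0.18,"claw":30},{"dx":0,"dy":0,"dz":0.017,"wx":0,"wy":0,"wz":0.18,"claw":30},{"dx":0,"dy":0,"dz":0.017,"wx":0,"wy":0,"wz":0.18,"claw":30},{"dx":0,"dy":0,"dz":0.017,"wx":0,"wy":0,"wz":0.18,"claw":30},{"dx":0,"dy":0,"dz":0.017,"wx":0,"wy":0,"wz":0.18,"claw":30},{"dx":0,"dy":0,"dz":0.017,"wx":0,"wy":0,"wz":0.18,"claw":30},{"dx":0,"dy":0,"dz":0.017,"wx":0,"wy":0,"wz":0.18,"claw":30},{"dx":0,"dy":0,"dz":0.017,"wx":0,"wy":0,"wz":0.18,"claw":30}]'|egrep "pos|rot|force"; python3 -m handwheel '[{"dx":0,"dy":0,"dz":0.017,"wx":0,"wy":0,"wz":0.18,"claw":30},{"dx":0,"dy":0,"dz":0.017,"wx":0,"wy":0,"wz":0.18,"claw":30},{"dx":0,"dy":0,"dz":0.017,"wx":0,"wy":0,"wz":0.18,"claw":30},{"dx":0,"dy":0,"dz":0.017,"wx":0,"wy":0,"wz":0.18,"claw":30},{"dx":0,"dy":0,"dz":0.017,"wx":0,"wy":0,"wz":0.18,"claw":30},{"dx":0,"dy":0,"dz":0.017,"wx":0,"wy":0,"wz":0.18,"claw":30},{"dx":0,"dy":0,"dz":0.017,"wx":0,"wy":0,"wz":0.18,"claw":30},{"dx":0,"dy":0,"dz":0.017,"wx":0,"wy":0,"wz":0.18,"claw":30}]'|egrep "pos|rot|force"; python3 -m handwheel '[{"dx":0,"dy":0,"dz":0.017,"wx":0,"wy":0,"wz":0.18,"claw":30},{"dx":0,"dy":0,"dz":0,"wx":0,"wy":0,"wz":0,"claw":30},{"dx":0,"dy":0,"dz":0,"wx":0,"wy":0,"wz":0,"claw":30},{"dx":0,"dy":0,"dz":0,"wx":0,"wy":0,"wz":0,"claw":30}]'; python3 -c "
from h import *
cv2.imwrite('pics/w7.png',optics.grab_frame('wrist')['frame'])
print(monitor.observe()['qpos'])"
```

```text
position: [0.5592, 0.0243, 0.1517]
tool_rot: [-3.14, 0.001, 1.071]
force: [-2.8, 2.1, 5.8]
finger_force: 51.5
position: [0.5592, 0.0253, 0.1503]
tool_rot: [-3.141, 0.002, -0.368]
force: [-4.8, 7.1, 8.9]
finger_force: 52.0
clock: 21.88
position: [0.5593, 0.0254, 0.1501]
tool_rot: [-3.141, 0.002, -0.542]
force: [-4.1, 7.6, 10.3]
grip_width: 0.0393
finger_force: 51.9
[-0.28068509  0.52972787  0.1808257   1.85587414 -0.13348332  0.76847751
 -2.14073663]
```

View pics/w7.png

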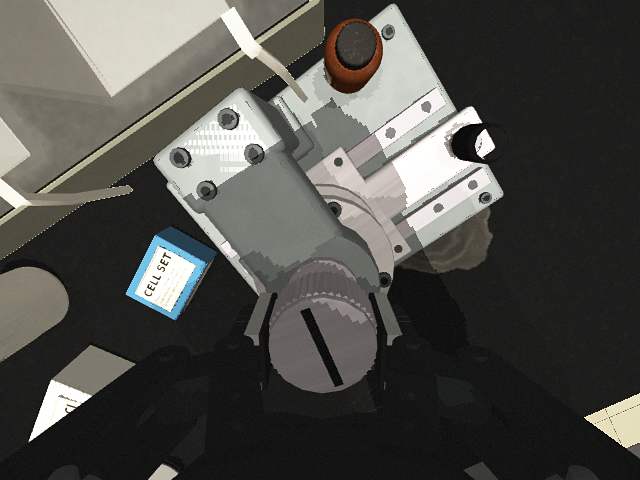

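The slot is one half-turn on from the last view, allowing for the 0.08 rad of regrasp offset. The depth is about 20 mm, the carriage is home, the grip is 52 N and the bystanders are in place.

```bash
python3 -c "
from workcell import job_done
print(job_done())"
```

```text
the job is handed in; nothing more can be done
None
```

I handed the job in at about 22 s with the carriage home and the bolt dropped, then turned forward about one turn (depth about 20 mm, head still gripped at 52 N); the bystanders in the last view had not moved, and the judge returned no verdict.

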